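# Stopper the amber flask and present its label to the bench scanner

### The job

Put the blue stopper from the vial rack fully home in the open amber flask while the flask stands in the white tray, and let go of the stopper. Then take the flask by its neck and hold it up in the air in front of the hands-free scanner, upright and still, with the middle of its barcode label straight in front of the middle of the scanner window, facing it, about 12 cm away; finish while still holding it there. Never let the flask tip, and leave the closed flask, the solvent bottle and the beaker where they stand.

Things in the scene. Friction and masses are not known exactly. Their poses are not given: they have to be found in the camera images.
- flask: the open 100 ml amber glass volumetric flask, loose, upright in the tray, 90 to 155 g. Origin: centre of its underside; z up the neck; x points from the axis through the middle of its label. Bulb 60 mm in diameter up to 46 mm height, tapering to the neck at 86 mm; neck a straight tube 20 mm across from 86 to 165 mm height (the mouth), bore 15 mm wide, 35 mm deep. 185 mm high with the stopper home.
- flask_mouth (a point): centre of the open flask's mouth, on its rim: on the axis, 165 mm above the underside (axes as the flask)
- flask_label (a point): middle of the flask's white barcode label with black bars: on the bulb's surface, 30 mm from the axis along the flask's x, 30 mm above the underside; the label is 28 mm high and about 42 mm wide round the bulb (axes as the flask: x points straight out of the label)
- stopper: loose blue plastic stopper, 12 g, at first cone down in the rack's hole, its collar resting on the rack's top. Origin: centre of the cone's lower end; z up. Cone 23 mm long, 11 mm across below and 14 mm at its top; then a collar 18 mm across, 3 mm thick; then a round grip head 16 mm across, from 26 to 43 mm above the origin. Fully home in the flask, the collar rests on the flask's rim.
- stopper_seat (a point): centre of the underside of the stopper's collar, 23 mm above the stopper's origin; it meets flask_mouth when the stopper is fully home
- rack: white vial rack, a block 125 x 50 x 40 mm (x, y, z), fixed to the bench. Origin: centre of its underside. The stopper's hole (16 mm wide, 32 mm deep) is at x = -38 mm on the middle line; six capped sample vials, part of the rack, stand 18 mm above its top between x = +6 and +54 mm
- tray: shallow white tray, 170 x 270 x 18 mm (x, y, z), fixed to the bench, floor 4 mm above the bench, walls 4 mm. Origin: centre of its underside. Both flasks stand in it, about 130 mm apart, either one on either side
- scanner: grey hands-free presentation scanner on a round foot, fixed to the bench, 161 mm high; head 62 x 86 x 78 mm (x, y, z), its centre 122 mm above the bench. Origin: centre of the foot's underside, foot 100 mm in diameter. Its dark red window looks level along its -x direction, so the label faces it squarely when the flask's x is parallel to the scanner's x (same sense)
- scanner_window (a point): middle of the scanner's window: 34 mm from the scanner's origin along its -x, 122 mm above the bench (axes as the scanner; the space in front of the window is at negative x)
- closed_flask: bystander: a second amber flask of the same make and shape, loose, with its blue stopper already in, standing in the tray, 185 mm high, 60 mm in diameter. Origin: centre of its underside
- solvent_bottle: bystander: loose clear glass bottle with blue cap, 70 mm in diameter, 140 mm high, on the robot's side of the tray. Origin: centre of its underside
- beaker: bystander: loose small clear glass beaker, 50 mm in diameter, 62 mm high, beyond the rack. Origin: centre of its underside
There are look-alikes about, which are no part of the job. What is shaped like the flask but green is not meant. Leave any pink look-alike of the rack alone.

How it is judged:
On the way, in this order (a step that is already met when the one before it is completed fails the run):
1. the stopper is fully home in the flask, let go, while the flask stands upright in the tray (distance between stopper_seat and flask_mouth below 0.004 m and angle between the z axis of stopper and the z axis of flask, either way round below 0.1 rad and angle between flask's own z axis and vertical below 0.1 rad and height (world z) of flask below 0.012 m and contact force between flask and tray above 0.2 N and contact force between the fingers and stopper below 0.05 N), for 0.2 s.
2. the flask is lifted clear of the tray by its own neck, stopper in (height (world z) of flask above 0.03 m and contact force between flask and tray below 0.01 N and contact force between the fingers and flask above 1 N and distance between stopper_seat and flask_mouth below 0.006 m), for 0.1 s.
At the end, for the whole second after the job is handed in: Fingers alone hold the flask, still, upright within 0.15 rad; label middle 90 to 150 mm before the window, within 20 mm of its middle sideways and in height, facing it within 15 degrees; stopper home (within 5 mm, 0.12 rad); the three bystanders upright within 25 mm of where they were (x of flask_label in the frame of scanner_window between -0.15 and -0.09 m and y of flask_label in the frame of scanner_window between -0.02 and 0.02 m and z of flask_label in the frame of scanner_window between -0.02 and 0.02 m and x of scanner_window in the frame of flask above 0.05 m and angle between the x axis of flask and the x axis of scanner, either way round below 0.26 rad and angle between flask's own z axis and vertical below 0.15 rad and contact force between the fingers and flask above 1 N and contact force between flask and tray below 0.01 N and contact force between flask and scanner below 0.01 N and contact force between flask and rack below 0.01 N and height (world z) of flask above 0.06 m and linear speed of flask below 0.02 m/s and angular speed of flask below 0.2 rad/s and distance between stopper_seat and flask_mouth below 0.005 m and angle between the z axis of stopper and the z axis of flask, either way round below 0.12 rad and distance of each of closed_flask, solvent_bottle, beaker from where it was at the start of the episode below 0.025 m and angle between each of closed_flask, solvent_bottle, beaker's own z axis and vertical below 0.2 rad); the arm keeps its last pose, push and grip.
It fails at once if the flask is tipped by more than about 30 degrees (angle between flask's own z axis and vertical above 0.5 rad).
It fails at once if the closed flask is moved more than 25 mm or tipped (distance of closed_flask from where it was at the start of the episode above 0.025 m or angle between closed_flask's own z axis and vertical above 0.3 rad).
It fails at once if the solvent bottle is moved more than 25 mm or tipped (distance of solvent_bottle from where it was at the start of the episode above 0.025 m or angle between solvent_bottle's own z axis and vertical above 0.3 rad).
It fails at once if the beaker is moved more than 25 mm or tipped (distance of beaker from where it was at the start of the episode above 0.025 m or angle between beaker's own z axis and vertical above 0.3 rad).
It also fails if it takes over 69 s, if anything falls off the work surface, if the arm or the gripper's body presses on something with over 40 N, if the wrist force passes 120 N, or if a joint passes its speed limit or range.

### The arm

A 7-joint arm with a two-finger parallel gripper is mounted at the origin on the work surface. World frame = base frame: x ahead of the robot, y to its left, z up, the work surface at z = 0. Lengths are in m, angles in rad, forces in N, time in s.
With the tool pointing down it reaches from about 0.425 to 0.875 m from the base axis. Payload 4.7 kg.
Tool frame: the origin (TCP) lies where the fingers leave the gripper's body, on its centre line; the fingertips stand 73 mm ahead of it and the grasp point (between the pads) lies 54 mm ahead of it (arm.nose_length is the distance from the TCP to the fingertips, in m); z points along the fingers, y is the line along which they close (so a half turn about z gives the same grasp; the last joint's range is limited). The gripper opens to 85 mm and grips with 20 to 120 N. Pads are 22 mm wide; open, the fingers measure 114 mm over their backs; the gripper's body (76 mm by 85 mm) begins 54 mm behind the grasp point. The pads swing forward as they close: fully open they stand 13 mm farther back than shut.
Start: joints at [1.247, 0.321, -0.07, 1.45, 0.023, 1.371, -0.057], TCP at [0.215, -0.613, 0.304] pointing down, gripper open.
Joint ranges: [-2.86, 2.86], [-0.3, 2.09], [-1.38, 1.24], [0.06, 2.45], [-1.56, 4.7], [0.09, 2.05], [-2.69, 2.69]. Speed limits (rad/s): [2.57, 2.57, 3.14, 3.14, 3.14, 3.14, 3.14].

### API

Orientations are given as a unit quaternion [w, x, y, z].
In Python, from bench import arm, cams, cut_out, landmark_of gives the robot as it stands. The module is installed in compiled form; this text tells all that it offers.
- The arm moves only by the tool step_arm, never from a script. Its argument "plan" is a list of rows, each a list of 3 entries, a list of its own where there are three numbers: the turn, a rotation vector about the world's x, y, z in rad, then the shift along the world's x, y, z in m, then the opening, from 0 (shut) to 1 (fully open). A call has 1 to 20 rows; each row is the pose to reach, as a shift and turn from the pose commanded when the call began; what a row does not reach only later rows make up. A row lasts 1/8 s, in which the tool goes at most 62.5 mm and 10.7 degrees, less where a joint would pass 70% of its speed; a pose out of reach is approached as far as the arm can. A call with a gripper value outside its range is refused whole. The fingers move at their own pace and stop on an object; "force" is the grip in N (left out, the last holds). Time passes only in rows, so rows that repeat a pose let the fingers close. It gives the time, the measured TCP pose, the force, the opening and the grip force at its end, in the units of the state.
- arm.get_state(): the state, without advancing time (a new reading comes with each control period).
- cams.get_image(name): name is "side" or "top" or "wrist"; returns the picture (384x512x3 uint8, blue, green, red); there is no depth.
- cams.camera_params(name): a dict with "vfov" (degrees; the focal length in pixels is half the picture's height over the tangent of half this angle, whatever the lens; pixels are square), "cx", "cy" (the principal point, pixels), "rvec" (rotation vector, rad) and "tvec" (3), from world to camera coordinates, as OpenCV has them. Camera axes: x right, y down, z forward; pixel columns grow to the right and rows downward; lengths in m; the calibration is good to about 2 mm. A picture is of the moment at which its call begins: read the wrist's pose just before it. camera_params takes no time and is no camera call; for the wrist camera it gives the pose at the moment of the call.
- arm.close_job(): hands the job in; it is judged then, once.
Trained networks look in the newest picture that a camera, given by its name, has taken for a name from the list of things; names that differ only in an ending like _2 or _b are one class to them, and where a whole thing is asked for, a point or a joint stands for the part that bears it (a point fixed in the world has none). Each returns a list of dicts, best first, with "p" (0 to 1); they miss things now and then, are a little off and sometimes report something else, mostly with a low value. They report only what shows in the picture. A call takes as long as a camera call. They do not tell look-alikes from the thing itself.
- cut_out(thing, camera): "pixels" (384x512 bool, what is visible of it) and "at" ([row, column] in pixels, amid what is visible of it).
- landmark_of(thing, camera): "at" ([row, column] in pixels: a listed point, or the origin of a listed thing).
The state is a dict: "time": time; "joints": joint angles; "joint_vel": joint speeds; "effort": joint torques, N m; "eef_pos": TCP position; "eef_rot": TCP orientation; "wrist_force": force on the tool from outside, world axes, zero at the start; "ft_torque": the same for the moment, N m; "gripper_width": finger opening in m; "grip_force": force on a finger pad.
Only numpy, scipy, OpenCV 4.12 (cv2) and the standard library are available. Lean on these libraries where they do the work, as an engineer would, in place of code of your own. Each camera call takes 0.05 s, during which the arm holds its last target. There are 200 camera calls.

## Working session

There is one attempt and no reset: what is moved stays moved. The work goes in short steps, Python scripts to look and compute and a tool call to move; the robot and the scene stay as the last step left them, time stands still between calls to the robot, and variables do not carry over. Pictures are saved under pics/ and viewed, at most 10 in all, crops included, and the job is handed in when it is done.

Besides the shell and the picture viewer there is one more tool, called by a JSON object that holds its "op" and its "data", one argument or row to a line. step_arm: Moves the arm, as the interface text tells. Its arguments: {"type":"object","properties":{"plan":{"type":"array","items":{"type":"array"}},"force":{"type":"number"}},"required":["plan"]}

```bash
mkdir -p pics; cat > h.py <<'E'
import numpy as np, cv2
from bench import arm, cams, cut_out, landmark_of
def cam(n):
    p=cams.camera_params(n); f=192/np.tan(np.radians(p["vfov"])/2)
    K=np.array([[f,0,p["cx"]],[0,f,p["cy"]],[0,0,1.]]); R=cv2.Rodrigues(np.array(p["rvec"],float))[0]
    return K,R,np.array(p["tvec"],float).ravel()
def ray(n,rc,c=None):
    K,R,t=c or cam(n); d=R.T@np.linalg.solve(K,[rc[1],rc[0],1.]); return -R.T@t,d/np.linalg.norm(d)
def onz(n,rc,z,c=None):
    o,d=ray(n,rc,c); return o+d*(z-o[2])/d[2]
def proj(n,P,c=None):
    K,R,t=c or cam(n); q=K@(R@np.array(P)+t); return (q[:2]/q[2])[::-1]
def tri(rays):
    A=0;b=0
    for o,d in rays:
        M=np.eye(3)-np.outer(d,d);A=A+M;b=b+M@o
    X=np.linalg.solve(A,b); return X,[np.linalg.norm((np.eye(3)-np.outer(d,d))@(X-o)) for o,d in rays]
E
python3 - <<'E'
from h import *
print(cams.camera_params("side"),cams.camera_params("top"))
ims=[]
for n in ("side","top"):
    im=cams.get_image(n);cv2.imwrite(f"pics/{n}0.png",im)
    for th in "flask flask_mouth flask_label stopper stopper_seat rack tray scanner scanner_window closed_flask solvent_bottle beaker".split():
        print(n,th,[(round(d["p"],2),np.round(d["at"]).tolist()) for d in landmark_of(th,n)][:4])
E
```

```text
{'vfov': 49.756124244832485, 'cx': 257.55503774589533, 'cy': 197.92929659042235, 'rvec': array([ 0.36722215, -2.5405803 ,  1.49011474]), 'tvec': array([0.53164846, 0.18789336, 0.95429558])} {'vfov': 48.89360160339474, 'cx': 258.42982165393175, 'cy': 199.1733068870018, 'rvec': array([ 2.16003158, -2.13108966,  0.15773336]), 'tvec': array([5.89223471e-04, 5.47450605e-01, 1.16047487e+00])}
side flask [(0.77, [196.0, 276.0]), (0.69, [184.0, 230.0]), (0.67, [175.0, 276.0]), (0.65, [247.0, 185.0])]
side flask_mouth [(0.79, [130.0, 278.0]), (0.67, [146.0, 275.0]), (0.67, [141.0, 227.0])]
side flask_label [(0.63, [184.0, 267.0]), (0.57, [177.0, 244.0]), (0.54, [166.0, 276.0])]
side stopper [(0.37, [253.0, 255.0])]
side stopper_seat [(0.51, [249.0, 256.0])]
side rack [(0.92, [252.0, 242.0]), (0.86, [314.0, 267.0]), (0.69, [272.0, 306.0]), (0.42, [214.0, 264.0])]
side tray []
side scanner [(0.56, [331.0, 160.0])]
side scanner_window [(0.55, [280.0, 164.0]), (0.46, [249.0, 183.0])]
side closed_flask [(0.64, [217.0, 264.0])]
side solvent_bottle [(0.93, [204.0, 354.0])]
side beaker [(0.73, [249.0, 184.0])]
top flask [(0.89, [180.0, 399.0]), (0.85, [138.0, 362.0]), (0.61, [193.0, 353.0])]
top flask_mouth [(0.92, [170.0, 422.0]), (0.64, [122.0, 376.0]), (0.56, [185.0, 363.0])]
top flask_label [(0.8, [183.0, 355.0]), (0.79, [177.0, 411.0]), (0.62, [150.0, 363.0])]
top stopper [(0.36, [204.0, 240.0])]
top stopper_seat [(0.36, [200.0, 241.0])]
top rack [(0.87, [227.0, 174.0]), (0.8, [249.0, 238.0]), (0.79, [194.0, 244.0]), (0.75, [158.0, 144.0])]
top tray [(0.82, [186.0, 328.0])]
top scanner [(0.72, [162.0, 143.0])]
top scanner_window [(0.92, [153.0, 143.0])]
top closed_flask [(0.67, [192.0, 305.0])]
top solvent_bottle [(0.92, [278.0, 366.0]), (0.17, [202.0, 242.0])]
top beaker [(0.59, [143.0, 243.0])]
```

```bash
python3 - <<'E'
import cv2
for n in("side","top"):
    im=cv2.imread(f"pics/{n}0.png")
    c=(im[90:350,110:400] if n=="side" else im[90:310,110:450])
    f=min(800/c.shape[1],600/c.shape[0]); cv2.imwrite(f"pics/{n}0c.png",cv2.resize(c,None,fx=f,fy=f,interpolation=2)); print(f)
E
```

```text
2.3076923076923075
2.3529411764705883
```

View pics/side0c.png

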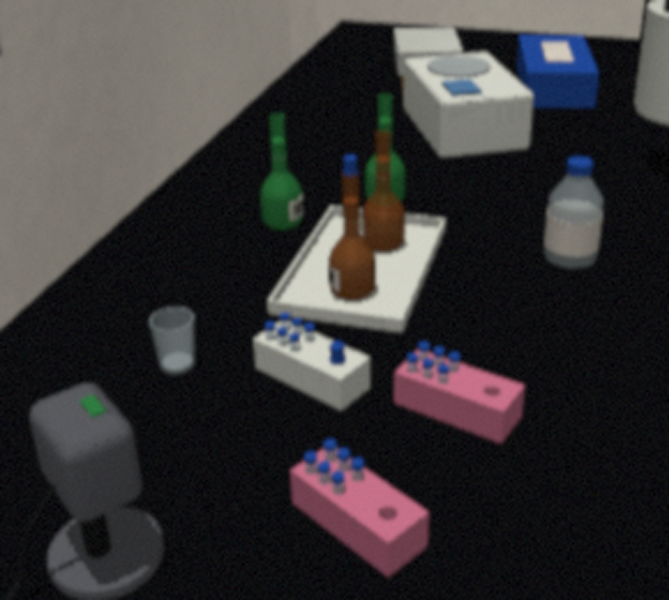

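View pics/top0c.png

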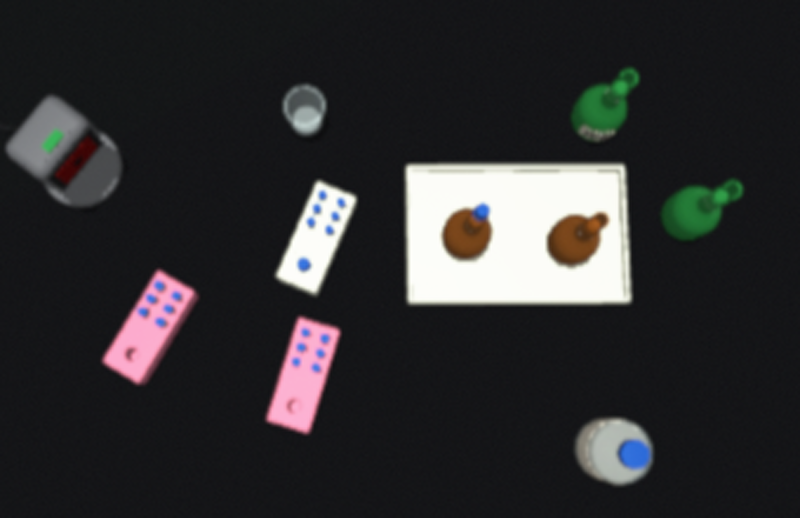

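The white rack with the stopper is at crop (305,265) in top. The open amber flask is the right one in the tray (bulb 573,240; mouth 600,219). The closed one is at (467,233), and the scanner is at upper left with its window at (75,162). The greens and pink racks are decoys.

```bash
python3 - <<'E'
from h import *
C={n:cam(n) for n in("side","top")}
T=lambda c,r:(90+r/2.3529,110+c/2.3529); S=lambda c,r:(90+r/2.3077,110+c/2.3077)
for nm,t,s,z in [("mouth",T(600,219),S(383,135),.169),("closedtop",T(481,211),S(350,158),.185),("stopper head",T(304,264),S(338,346),.055),("bottlecap",T(635,454),S(579,165),.137),("window",T(75,162),None,.122),("beaker bottom",T(305,122),S(176,365),0),("rackc",T(320,232),None,.04)]:
    print(nm,onz("top",t,z,C["top"]).round(3), *(tri([ray("top",t,C["top"]),ray("side",s,C["side"])]) if s else ()))
for nm,t,z in [("rackcorn",T(318,181),.04),("rc",T(357,200),.04),("rc",T(316,295),.04),("rc",T(276,277),.04),("winL",T(54,182),.14),("winR",T(95,142),.14),("tray",T(405,164),.018),("tray",T(631,303),.018),("green",T(692,211),.03),("green2",T(600,110),.03),("headcorner back",T(8,146),.161),("hc",T(52,96),.161)]:
    print(nm,onz("top",t,z,C["top"]).round(3))
s=arm.get_state();print(s["eef_pos"],s["eef_rot"],s["time"],arm.nose_length)
for n in("wrist",):
    im=cams.get_image(n);K,R,t=cam(n);print("cam pos",-R.T@t,R[2],K[0,0])
E
```

```text
mouth [ 0.574 -0.263  0.169] [ 0.57581561 -0.26481329  0.16217515] [np.float64(0.0009551604986473447), np.float64(0.0009551604986473098)]
closedtop [ 0.577 -0.132  0.185] [ 0.57937072 -0.13175602  0.18525616] [np.float64(0.001953246044540004), np.float64(0.0019532460445399152)]
stopper head [0.536 0.062 0.055] [0.53753932 0.06215593 0.05342538] [np.float64(0.0014555635445118928), np.float64(0.0014555635445117222)]
bottlecap [ 0.322 -0.303  0.137] [ 0.3239945  -0.30511416  0.12940547] [np.float64(0.0019296996291809248), np.float64(0.0019296996291809797)]
window [0.64  0.322 0.122]
beaker bottom [0.726 0.067 0.   ] [ 0.7307971   0.06792908 -0.00502437] [np.float64(0.0031082689206177482), np.float64(0.0031082689206177036)]
rackc [0.577 0.044 0.04 ]
rackcorn [0.641 0.047 0.04 ]
rc [ 0.618 -0.001  0.04 ]
rc [0.501 0.047 0.04 ]
rc [0.522 0.096 0.04 ]
winL [0.613 0.339 0.14 ]
winR [0.659 0.296 0.14 ]
tray [ 0.669 -0.06   0.018]
tray [ 0.498 -0.337  0.018]
green [ 0.612 -0.412  0.03 ]
green2 [ 0.738 -0.302  0.03 ]
headcorner back [0.648 0.386 0.161]
hc [0.706 0.341 0.161]
[ 0.21541267 -0.61326514  0.30394062] [ 2.25059201e-05  9.85766890e-01  1.68117925e-01 -2.16373978e-05] 1.3 0.0726
cam pos [ 0.2852019  -0.58748581  0.37437075] [-0.27487715 -0.09646459 -0.956628  ] 324.354529049525
```

{"op": "step_arm", "data": {
  "plan": [
    [[0, 0, -0.72], [0.322, 0.675, -0.05], 0.5],
    [[0, 0, -0.72], [0.322, 0.675, -0.05], 0.5],
    [[0, 0, -0.72], [0.322, 0.675, -0.05], 0.5],
    [[0, 0, -0.72], [0.322, 0.675, -0.05], 0.5],
    [[0, 0, -0.72], [0.322, 0.675, -0.05], 0.5],
    [[0, 0, -0.72], [0.322, 0.675, -0.05], 0.5],
    [[0, 0, -0.72], [0.322, 0.675, -0.05], 0.5],
    [[0, 0, -0.72], [0.322, 0.675, -0.05], 0.5],
    [[0, 0, -0.72], [0.322, 0.675, -0.05], 0.5],
    [[0, 0, -0.72], [0.322, 0.675, -0.05], 0.5],
    [[0, 0, -0.72], [0.322, 0.675, -0.05], 0.5],
    [[0, 0, -0.72], [0.322, 0.675, -0.05], 0.5],
    [[0, 0, -0.72], [0.322, 0.675, -0.05], 0.5],
    [[0, 0, -0.72], [0.322, 0.675, -0.05], 0.5],
    [[0, 0, -0.72], [0.322, 0.675, -0.05], 0.5],
    [[0, 0, -0.72], [0.322, 0.675, -0.05], 0.5],
    [[0, 0, -0.72], [0.322, 0.675, -0.05], 0.5],
    [[0, 0, -0.72], [0.322, 0.675, -0.05], 0.5]
  ]
}}

```text
time: 3.6
eef_pos: [0.5374, 0.0613, 0.2541]
eef_rot: [0.0, 0.982, -0.19, 0.0]
wrist_force: [0.5, 0.4, 0.0]
gripper_width: 0.0427
grip_force: 0.0
```

```bash
python3 - <<'E'
from h import *
c=cam("wrist");im=cams.get_image("wrist");cv2.imwrite("pics/w1.png",im)
s=arm.get_state();print(s["eef_pos"],s["eef_rot"],s["time"],s["joints"])
for th,z in [("stopper",.017),("stopper_seat",.04),("rack",0)]:
    for d in landmark_of(th,"wrist")[:3]: print(th,round(d["p"],2),np.round(d["at"],1),onz("wrist",d["at"],z,c).round(4))
for d in cut_out("stopper","wrist")[:3]:
    r,cc=np.where(d["pixels"]);print("cut",d["p"],d["at"],r.min(),r.max(),cc.min(),cc.max(),onz("wrist",d["at"],.05,c))
E
```

```text
[0.53738098 0.06147421 0.25404926] [ 8.28770587e-05  9.81757079e-01 -1.90139488e-01  8.45038863e-05] 3.65 [ 0.45382993  0.17312749 -0.67690096  1.77047784  0.11466494  1.23758092
 -2.20677627]
stopper 0.8 [173.3 256.4] [0.5362 0.067  0.017 ]
stopper_seat 0.69 [ 49.5 440.6] [ 0.5814 -0.1128  0.04  ]
stopper_seat 0.67 [179.9 259.9] [0.5345 0.064  0.04  ]
rack 0.92 [286.8 135.3] [0.4598 0.2486 0.    ]
rack 0.73 [275.  301.1] [0.4032 0.0664 0.    ]
rack 0.57 [132.4 255.2] [0.5715 0.0541 0.    ]
cut 0.83 [179.1, 258.1] 168 192 246 266 [0.5382951  0.06413989 0.05      ]
```

View pics/w1.png

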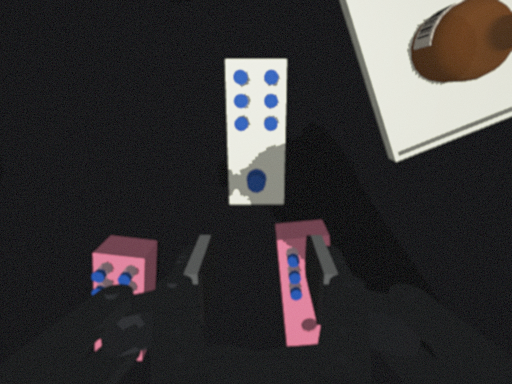

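{"op": "step_arm", "data": {
  "plan": [
    [[0, 0, 0], [-0.001, 0.002, -0.05], 0.5],
    [[0, 0, 0], [-0.001, 0.002, -0.09], 0.5],
    [[0, 0, 0], [-0.001, 0.002, -0.12], 0.5],
    [[0, 0, 0], [-0.001, 0.002, -0.137], 0.5],
    [[0, 0, 0], [-0.001, 0.002, -0.137], 0.5],
    [[0, 0, 0], [-0.001, 0.002, -0.137], 0],
    [[0, 0, 0], [-0.001, 0.002, -0.137], 0],
    [[0, 0, 0], [-0.001, 0.002, -0.137], 0],
    [[0, 0, 0], [-0.001, 0.002, -0.137], 0],
    [[0, 0, 0], [-0.001, 0.002, -0.137], 0],
    [[0, 0, 0], [-0.001, 0.002, -0.137], 0]
  ],
  "force": 30
}}

```text
time: 5.22
eef_pos: [0.5375, 0.0641, 0.1184]
eef_rot: [-0.0, 0.982, -0.19, 0.001]
wrist_force: [0.8, 0.9, 6.1]
gripper_width: 0.0135
grip_force: 29.6
```

{"op": "step_arm", "data": {
  "plan": [
    [[0, 0, 0], [0, 0, 0.03], 0],
    [[0, 0, 0], [0, 0, 0.08], 0],
    [[0, 0, 0], [0, 0, 0.14], 0],
    [[0, 0, 0], [0, 0, 0.2], 0],
    [[0, 0, 0], [0, 0, 0.22], 0],
    [[0, 0, 0], [0.01, -0.05, 0.22], 0],
    [[0, 0, 0], [0.015, -0.1, 0.22], 0],
    [[0, 0, 0], [0.02, -0.15, 0.22], 0],
    [[0, 0, 0], [0.025, -0.2, 0.22], 0],
    [[0, 0, 0], [0.03, -0.25, 0.22], 0],
    [[0, 0, 0], [0.035, -0.3, 0.22], 0],
    [[0, 0, 0], [0.038, -0.328, 0.22], 0],
    [[0, 0, 0], [0.038, -0.328, 0.22], 0],
    [[0, 0, 0], [0.038, -0.328, 0.22], 0]
  ]
}}

```text
time: 6.98
eef_pos: [0.5749, -0.262, 0.337]
eef_rot: [-0.001, 0.982, -0.189, -0.0]
wrist_force: [-0.1, 0.4, -0.2]
gripper_width: 0.0136
grip_force: 29.9
```

```bash
python3 - <<'E'
from h import *
c=cam("wrist");im=cams.get_image("wrist");cv2.imwrite("pics/w2.png",im)
s=arm.get_state();print(s["eef_pos"],s["eef_rot"],s["gripper_width"],s["time"],s["joints"].round(2))
C={"wrist":c}
for n in("side","top"): C[n]=cam(n);im2=cams.get_image(n);cv2.imwrite(f"pics/{n}2.png",im2)
for n in C:
  for th,z in [("flask_mouth",.169),("flask_label",.034),("stopper",.28),("flask",.004)]:
    for d in landmark_of(th,n)[:3]: print(n,th,round(d["p"],2),np.round(d["at"],1),onz(n,d["at"],z,C[n]).round(4))
# montage
a=cv2.imread("pics/w2.png");b=cv2.imread("pics/side2.png")[60:250,180:340];b=cv2.resize(b,None,fx=1.8,fy=2.02)
b=b[:384,:288];m=np.zeros((384,800,3),np.uint8);m[:,:512]=a;m[:b.shape[0],512:512+b.shape[1]]=b;cv2.imwrite("pics/m2.png",m)
E
```

```text
[ 0.57496393 -0.26165158  0.33718718] [-5.87483993e-04  9.82116095e-01 -1.88275412e-01  2.14038753e-05] 0.013263983180896704 7.025 [ 0.76  0.3  -0.47  1.44  0.14  1.43 -1.66]
wrist flask_mouth 0.9 [190.  260.5] [ 0.5759 -0.2612  0.169 ]
wrist flask_mouth 0.74 [ 71.1 433.6] [ 0.6115 -0.404   0.169 ]
wrist flask_mouth 0.25 [134.5 252.9] [ 0.6174 -0.2717  0.169 ]
wrist flask_label 0.91 [133.1 248.6] [ 0.6058 -0.2583  0.034 ]
wrist flask_label 0.82 [ 33.1 245.8] [ 0.7032 -0.2952  0.034 ]
wrist flask_label 0.71 [ 54.8 392.1] [ 0.6259 -0.4322  0.034 ]
wrist stopper 0.93 [228.7 261.1] [ 0.5913 -0.2677  0.28  ]
wrist flask 0.92 [  3.9 237.4] [ 0.7387 -0.2983  0.004 ]
wrist flask 0.59 [ 84.4 365.4] [ 0.6046 -0.406   0.004 ]
wrist flask 0.57 [148.2 263.8] [ 0.5784 -0.2665  0.004 ]
side flask_mouth 0.84 [147.2 275.4] [ 0.5768 -0.2583  0.169 ]
side flask_mouth 0.84 [143.1 229.2] [ 0.7244 -0.2565  0.169 ]
side flask_mouth 0.6 [130.2 276.1] [ 0.6134 -0.4028  0.169 ]
side flask_label 0.92 [182.5 269. ] [ 0.6056 -0.2838  0.034 ]
side flask_label 0.5 [163.6 273.5] [ 0.6306 -0.43    0.034 ]
side stopper 0.59 [124.8 274.4] [ 0.548  -0.1432  0.28  ]
side flask 0.87 [185.6 230.3] [ 0.7417 -0.2859  0.004 ]
side flask 0.68 [195.8 273.3] [ 0.5831 -0.2539  0.004 ]
side flask 0.66 [180.8 273.8] [ 0.6097 -0.3571  0.004 ]
top flask_mouth 0.79 [121.9 375.8] [ 0.7361 -0.2952  0.169 ]
top flask_mouth 0.58 [183.2 364.5] [ 0.5732 -0.2619  0.169 ]
top flask_mouth 0.26 [154.6 143.3] [0.6403 0.3057 0.169 ]
top flask_label 0.84 [180.3 351.8] [ 0.6068 -0.2599  0.034 ]
top flask_label 0.72 [151.7 362.1] [ 0.6919 -0.2915  0.034 ]
top flask_label 0.27 [177.9 372.9] [ 0.6147 -0.3208  0.034 ]
top stopper 0.42 [177. 375.] [ 0.5669 -0.2581  0.28  ]
top flask 0.75 [138.4 361.5] [ 0.7408 -0.2981  0.004 ]
top flask 0.71 [196.2 352.1] [ 0.5653 -0.2666  0.004 ]
top flask 0.51 [182.2 394.5] [ 0.6087 -0.3924  0.004 ]
```

View pics/m2.png

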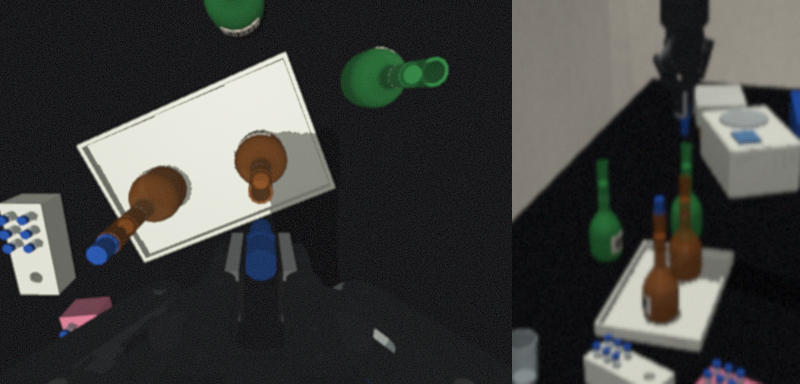

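```bash
python3 - <<'E'
from h import *
c=cam("wrist");im=cams.get_image("wrist")
s=arm.get_state();p=s["eef_pos"]
from scipy.spatial.transform import Rotation as Ro
q=s["eef_rot"];z=Ro.from_quat([q[1],q[2],q[3],q[0]]).as_matrix()[:,2];print(z)
for h in(.058,.078,.101): print(h,proj("wrist",p+z*h,c).round(1))
d=cut_out("stopper","wrist")[0];r,cc=np.where(d["pixels"])
for k in range(r.min(),r.max()+1,4): x=cc[r==k];print(k,x.min(),x.max(),(x.min()+x.max())/2)
for th in("flask_mouth",):
    for d in cut_out("flask","wrist")[:4]: print(d["p"],d["at"])
cv2.imwrite("pics/w3.png",cv2.resize(im[150:300,190:340],None,fx=4,fy=4,interpolation=2))
E
```

```text
[-1.33797019e-04  6.02559919e-06 -9.99999991e-01]
0.058 [263.8 262.7]
0.078 [243.6 262.4]
0.101 [225.5 262.2]
218 260 261 260.5
222 253 268 260.5
226 251 269 260.0
230 250 270 260.0
234 247 272 259.5
238 246 274 260.0
242 246 274 260.0
246 246 274 260.0
250 246 275 260.5
254 246 275 260.5
258 246 275 260.5
262 246 275 260.5
266 246 275 260.5
270 246 275 260.5
274 248 273 260.5
278 254 267 260.5
0.88 [160.5, 258.7]
0.82 [74.7, 383.3]
0.7 [15.5, 233.5]
```

View pics/w3.png

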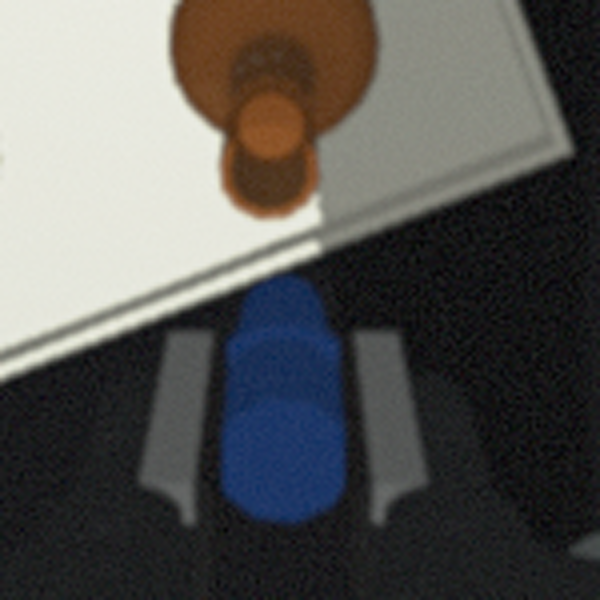

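```bash
python3 - <<'E'
from h import *
c=cam("wrist");s=arm.get_state();p=s["eef_pos"]
from scipy.spatial.transform import Rotation as Ro
q=s["eef_rot"];M=Ro.from_quat([q[1],q[2],q[3],q[0]]).as_matrix();x,y,z=M.T
print(p,"x",x,"y",y)
for nm,P in [("tipdisc far",p+z*.101+x*.0055),("collar far",p+z*.075+x*.009),("head top near",p+z*.058-x*.008)]: print(nm,proj("wrist",P,c).round(1))
a=np.linspace(0,6.283,60)
for cx,cy in[(.5755,-.2625),(.5745,-.2605)]:
    e=np.array([proj("wrist",[cx+.01*np.cos(t),cy+.01*np.sin(t),.169],c) for t in a]);print((cx,cy),"rim rows",e[:,0].min(),e[:,0].max(),"cols",e[:,1].min(),e[:,1].max())
print("centre",onz("wrist",(192.8,257.4),.169,c))
E
```

```text
[ 0.57438075 -0.26433012  0.33693188] x [ 9.27814060e-01 -3.73042978e-01 -8.03055488e-05] y [-3.73042973e-01 -9.27814063e-01  7.05908779e-05]
tipdisc far [216.6 262.2]
collar far [229.6 262.6]
head top near [279.6 262.7]
(0.5755, -0.2625) rim rows 177.97667117517568 202.84020503862524 cols 245.9331132990862 271.9496859360334
(0.5745, -0.2605) rim rows 180.10274032417485 204.86937255405553 cols 244.0344859249845 269.99998816682256
centre [ 0.5742597  -0.26071836  0.169     ]
```

```bash
python3 - <<'E'
from h import *
for i in range(4):
    c=cam("wrist");s=arm.get_state();a=onz("wrist",(226.2,260.4),.2365,c);b=onz("wrist",(192.6,257.4),.169,c);print(s["eef_pos"].round(4),a.round(4),b.round(4),(b-a).round(4));cams.get_image("wrist")
E
```

```text
[ 0.5744 -0.2643  0.3369] [ 0.5746 -0.2633  0.2365] [ 0.5744 -0.2608  0.169 ] [-0.0002  0.0025 -0.0675]
[ 0.5744 -0.2643  0.3369] [ 0.5746 -0.2633  0.2365] [ 0.5744 -0.2608  0.169 ] [-0.0002  0.0025 -0.0675]
[ 0.5744 -0.2643  0.3369] [ 0.5746 -0.2633  0.2365] [ 0.5744 -0.2608  0.169 ] [-0.0002  0.0025 -0.0675]
[ 0.5744 -0.2644  0.3369] [ 0.5746 -0.2633  0.2365] [ 0.5744 -0.2608  0.169 ] [-0.0002  0.0025 -0.0675]
```

{"op": "step_arm", "data": {
  "plan": [
    [[0, 0, 0], [0, 0.002, -0.03], 0],
    [[0, 0, 0], [0, 0.0025, -0.058], 0],
    [[0, 0, 0], [0, 0.0025, -0.058], 0],
    [[0, 0, 0], [0, 0.0025, -0.058], 0],
    [[0, 0, 0], [0, 0.0025, -0.058], 0],
    [[0, 0, 0], [0, 0.0025, -0.058], 0]
  ]
}}

```text
time: 8.82
eef_pos: [0.5748, -0.2619, 0.28]
eef_rot: [0.0, 0.982, -0.19, 0.001]
wrist_force: [-0.6, 0.1, 1.0]
gripper_width: 0.0132
grip_force: 29.9
```

```bash
python3 - <<'E'
from h import *
for n in("side","top","wrist"):
    c=cam(n);im=cams.get_image(n)
    if n!="wrist":
        r,cc=proj(n,[.5745,-.261,.18],c);r,cc=int(r),int(cc);k=im[r-40:r+40,cc-30:cc+30];
        k=cv2.resize(k,(300,400),interpolation=2)
    else: k=cv2.resize(im[150:270,230:290],(200,400),interpolation=2)
    m=k if n=="side" else np.hstack([m,k])
    print(n,(r-40,cc-30))
cv2.imwrite("pics/m4.png",m);s=arm.get_state();p=s["eef_pos"];print(p,s["time"])
c=cam("wrist")
print(proj("wrist",p-[0,0,.101],c),proj("wrist",[.5744,-.2608,.169],c))
E
```

```text
side (103, 246)
top (141, 335)
wrist (141, 335)
[ 0.57450567 -0.26186381  0.27935563] 8.975
[225.5923393  262.22069119] [220.17474504 260.54551418]
```

View pics/m4.png

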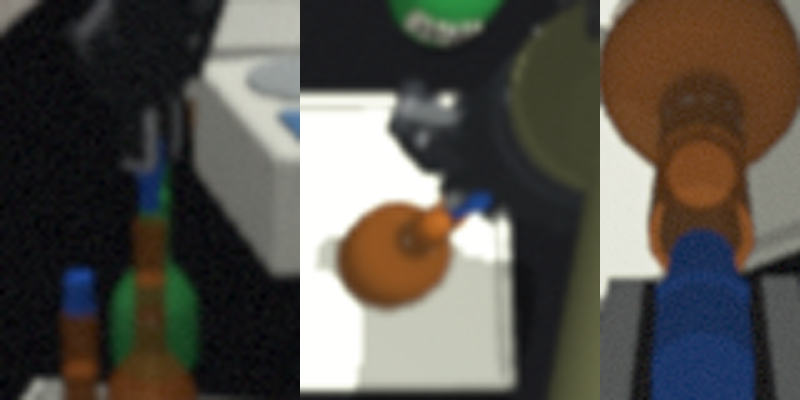

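{"op": "step_arm", "data": {
  "plan": [
    [[0, 0, 0], [0, 0.0005, -0.006], 0],
    [[0, 0, 0], [0, 0.0005, -0.012], 0],
    [[0, 0, 0], [0, 0.0005, -0.018], 0],
    [[0, 0, 0], [0, 0.0005, -0.02], 0],
    [[0, 0, 0], [0, 0.0005, -0.02], 0]
  ]
}}

```text
time: 9.6
eef_pos: [0.5743, -0.2613, 0.2587]
eef_rot: [-0.0, 0.982, -0.19, -0.0]
wrist_force: [-0.2, 0.4, 0.0]
gripper_width: 0.0136
grip_force: 29.9
```

{"op": "step_arm", "data": {
  "plan": [
    [[0, 0, 0], [0, 0, -0.004], 0],
    [[0, 0, 0], [0, 0, -0.008], 0],
    [[0, 0, 0], [0, 0, -0.011], 0],
    [[0, 0, 0], [0, 0, -0.012], 0],
    [[0, 0, 0], [0, 0, -0.012], 0]
  ]
}}

```text
time: 10.22
eef_pos: [0.5747, -0.2614, 0.2475]
eef_rot: [0.0, 0.982, -0.19, 0.0]
wrist_force: [0.5, -0.0, 3.2]
gripper_width: 0.0136
grip_force: 30.2
```

{"op": "step_arm", "data": {
  "plan": [
    [[0, 0, 0], [0, 0, -0.001], 0],
    [[0, 0, 0], [0, 0, -0.002], 0],
    [[0, 0, 0], [0, 0, -0.002], 0]
  ]
}}

```text
time: 10.6
eef_pos: [0.5753, -0.2616, 0.2475]
eef_rot: [0.001, 0.982, -0.19, 0.002]
wrist_force: [-1.4, 0.4, 10.8]
gripper_width: 0.0133
grip_force: 30.8
```

{"op": "step_arm", "data": {
  "plan": [
    [[0, 0, 0], [0, 0, 0.0015], 0],
    [[0, 0, 0], [0, 0, 0.0015], 0.3],
    [[0, 0, 0], [0, 0, 0.0015], 0.5],
    [[0, 0, 0], [0, 0, 0.0015], 0.5],
    [[0, 0, 0], [0, 0, 0.0015], 0.5],
    [[0, 0, 0], [0, 0, 0.03], 0.5],
    [[0, 0, 0], [0, 0, 0.07], 0.5],
    [[0, 0, 0], [0, 0, 0.09], 0.5],
    [[0, 0, 0], [0, 0, 0.09], 0.5],
    [[0, 0, 0], [0, 0, 0.09], 0.5],
    [[0, 0, 0], [0, 0, 0.09], 0.5],
    [[0, 0, 0], [0, 0, 0.09], 0.5]
  ]
}}

```text
time: 12.1
eef_pos: [0.5741, -0.2612, 0.3338]
eef_rot: [-0.0, 0.982, -0.19, -0.001]
wrist_force: [-0.5, 0.7, 0.3]
gripper_width: 0.0425
grip_force: 0.0
```

```bash
python3 - <<'E'
from h import *
c=cam("wrist");im=cams.get_image("wrist");s=arm.get_state();print(s["eef_pos"],s["eef_rot"],s["time"],s["joints"].round(2))
C={"wrist":c}
for n in("side","top"): C[n]=cam(n);b=cams.get_image(n);cv2.imwrite(f"pics/{n}5.png",b)
for n in C:
  for th,z in [("stopper_seat",.169),("flask_label",.034),("flask",.004),("scanner_window",.122),("scanner",0.)]:
    for d in landmark_of(th,n)[:3]: print(n,th,round(d["p"],2),np.round(d["at"],1),onz(n,d["at"],z,C[n]).round(4))
b=cv2.imread("pics/side5.png");r,q=map(int,proj("side",[.5745,-.261,.12],C["side"]))
t=cv2.imread("pics/top5.png")
w=cv2.resize(im[60:260,170:350],(360,400),interpolation=2)
m=np.hstack([w,cv2.resize(b[r-40:r+40,q-22:q+22],(220,400),interpolation=2),cv2.resize(t[105:185,105:149],(220,400),interpolation=2)]);cv2.imwrite("pics/m5.png",m);print(m.shape)
for dd in(0,10,-10,20):
    P=[.5745+.03*np.cos(np.radians(dd)),-.261+.03*np.sin(np.radians(dd)),.034];print(dd,proj("wrist",P,c).round(1))
E
```

```text
[ 0.57417341 -0.26127346  0.3340784 ] [-1.58604100e-04  9.81795186e-01 -1.89941343e-01 -6.87807716e-04] 12.15 [ 0.76  0.3  -0.47  1.44  0.14  1.43 -1.67]
wrist stopper_seat 0.82 [191.7 259.7] [ 0.5748 -0.2598  0.169 ]
wrist flask_label 0.9 [132.9 251.7] [ 0.6038 -0.2615  0.034 ]
wrist flask_label 0.61 [ 28.6 243. ] [ 0.7063 -0.2938  0.034 ]
wrist flask_label 0.58 [ 53.7 394.3] [ 0.6245 -0.433   0.034 ]
wrist flask 0.97 [  5.4 237. ] [ 0.7352 -0.2971  0.004 ]
wrist flask 0.85 [148.1 261.2] [ 0.5789 -0.2632  0.004 ]
wrist flask 0.69 [ 80.2 367.8] [ 0.6066 -0.4085  0.004 ]
wrist scanner_window 0.45 [187.9 164. ] [ 0.5969 -0.175   0.122 ]
side stopper_seat 0.38 [148.9 276.6] [ 0.5698 -0.2462  0.169 ]
side flask_label 0.92 [176.8 238.3] [ 0.7161 -0.2985  0.034 ]
side flask_label 0.84 [183.6 269.9] [ 0.6006 -0.277   0.034 ]
side flask_label 0.77 [164.1 277.3] [ 0.6165 -0.4292  0.034 ]
side flask 0.79 [178.7 275. ] [ 0.61   -0.3737  0.004 ]
side flask 0.68 [196.4 275.8] [ 0.5744 -0.252   0.004 ]
side flask 0.65 [186.6 229.5] [ 0.7417 -0.2784  0.004 ]
side scanner_window 0.86 [277.2 163.3] [
[... 223 characters left out ...]
.8 354.8] [ 0.5713 -0.2372  0.169 ]
top flask_label 0.9 [149.4 364. ] [ 0.6988 -0.2971  0.034 ]
top flask_label 0.67 [181.1 354.2] [ 0.6046 -0.2668  0.034 ]
top flask_label 0.58 [189.6 330.9] [ 0.5789 -0.1995  0.034 ]
top flask 0.93 [197.5 348.6] [ 0.5613 -0.2563  0.004 ]
top flask 0.64 [136.4 362.7] [ 0.747  -0.3018  0.004 ]
top flask 0.42 [180.4 397.5] [ 0.6143 -0.4015  0.004 ]
top scanner_window 0.75 [153.1 143. ] [0.6563 0.32   0.122 ]
top scanner_window 0.57 [186.8 326.1] [ 0.571  -0.1715  0.122 ]
top scanner 0.56 [159.9 144.5] [0.6669 0.3489 0.    ]
top scanner 0.22 [189.3 306.5] [ 0.5847 -0.1334  0.    ]
(400, 800, 3)
0 [132.5 251.1]
10 [134.6 247. ]
-10 [131.1 255.5]
20 [137.3 243.3]
```

View pics/m5.png

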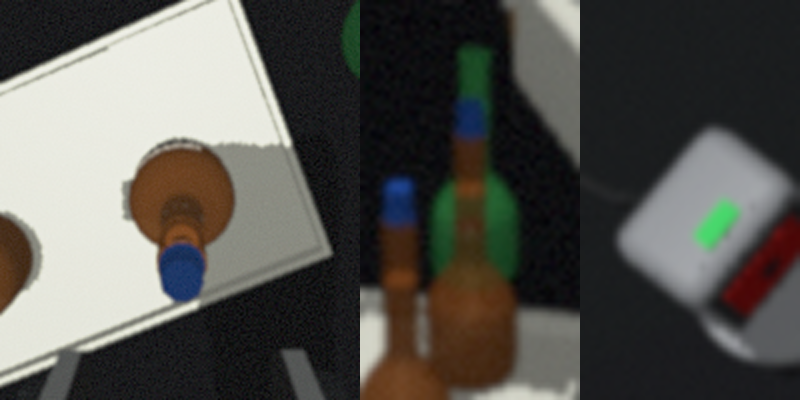

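```bash
python3 - <<'E'
from h import *
C={n:cam(n) for n in("side","top")}
T=lambda c,r,z:onz("top",(105+r/5,105+(c-580)/5),z,C["top"])
L,U,B,R=[T(*k,.161) for k in((618,240),(715,125),(705,308),(795,190))]
for a,b in((L,U),(B,R),(L,B),(U,R)): v=b-a;print(np.degrees(np.arctan2(v[1],v[0])).round(1),np.linalg.norm(v).round(3))
print("head centre",(L+U+B+R)/4)
a,b=T(727,310,.1),T(800,225,.1);v=b-a;print("win",np.degrees(np.arctan2(v[1],v[0])))
W=tri([ray("side",(278.5,163.6),C["side"]),ray("top",(153,143),C["top"])]);F=tri([ray("side",(331.5,158.5),C["side"]),ray("top",(161,144),C["top"])]);print(W,F)
im=cv2.imread("pics/top5.png").astype(int)
b,g,r=im[...,0],im[...,1],im[...,2]
m=(r>60)&(r>g+40)&(r>b+40);m[:, :110]=0;m[:,160:]=0;m[:120]=0;m[180:]=0
rc=np.argwhere(m).astype(np.float32);print(len(rc),rc.mean(0),cv2.minAreaRect(rc))
P=np.array([onz("top",q,.122,C["top"])[:2] for q in rc]);u,s,v=np.linalg.svd(P-P.mean(0));print(P.mean(0),np.degrees(np.arctan2(v[0,1],v[0,0])))
for w in ("side",):
  m5=cv2.imread("pics/side5.png").astype(int)
for d in(0,10,-10): print(d,proj("side",[.5745+.03*np.cos(np.radians(d)),-.261+.03*np.sin(np.radians(d)),.034],C["side"]),proj("top",[.5745+.03*np.cos(np.radians(d)),-.261+.03*np.sin(np.radians(d)),.034],C["top"]))
E
```

```text
-36.8 0.078
-34.3 0.077
-126.9 0.059
-128.3 0.056
head centre [0.65924432 0.34167499 0.161     ]
win -37.77891317093268
(array([0.65283443, 0.31961176, 0.11537235]), [np.float64(0.0055937813204156705), np.float64(0.00559378132041552)]) (array([ 0.66184466,  0.34981762, -0.00166618]), [np.float64(0.0021534713672989435), np.float64(0.0021534713672990854)])
112 [157.83035 141.77678] ((157.7351531982422, 141.89852905273438), (6.262017726898193, 19.98217010498047), 50.710594177246094)
[0.64326442 0.32253465] 143.26438392905575
0 [185.67765205 267.36212269] [181.10199997 352.19368799]
10 [186.42409422 267.04524557] [181.23344987 350.38545596]
-10 [184.969063   267.95109744] [181.28207165 354.00794677]
```

{"op": "step_arm", "data": {
  "plan": [
    [[0, 0, 0], [0, 0.0005, -0.05], 0.5],
    [[0, 0, 0], [0, 0.0005, -0.09], 0.5],
    [[0, 0, 0], [0, 0.0005, -0.12], 0.5],
    [[0, 0, 0], [0, 0.0005, -0.134], 0.5],
    [[0, 0, 0], [0, 0.0005, -0.134], 0.5],
    [[0, 0, 0], [0, 0.0005, -0.134], 0.5],
    [[0, 0, 0], [0, 0.0005, -0.134], 0.3],
    [[0, 0, 0], [0, 0.0005, -0.134], 0.2],
    [[0, 0, 0], [0, 0.0005, -0.134], 0.1],
    [[0, 0, 0], [0, 0.0005, -0.134], 0],
    [[0, 0, 0], [0, 0.0005, -0.134], 0],
    [[0, 0, 0], [0, 0.0005, -0.134], 0],
    [[0, 0, 0], [0, 0.0005, -0.134], 0]
  ],
  "force": 50
}}

```text
time: 14.62
eef_pos: [0.575, -0.2613, 0.2024]
eef_rot: [0.001, 0.982, -0.19, 0.001]
wrist_force: [0.2, -0.4, 5.4]
gripper_width: 0.0192
grip_force: 49.0
```

{"op": "step_arm", "data": {
  "plan": [
    [[0, 0, 0], [0, 0, 0.005], 0],
    [[0, 0, 0], [0, 0, 0.02], 0],
    [[0, 0, 0], [0, 0, 0.04], 0],
    [[0, 0, 0], [0, 0, 0.065], 0],
    [[0, 0, 0], [0, 0, 0.095], 0],
    [[0, 0, 0], [0, 0, 0.12], 0],
    [[0, 0, 0], [0, 0, 0.13], 0],
    [[0, 0, 0], [0, 0, 0.13], 0],
    [[0, 0, 0], [0, 0, 0.13], 0]
  ]
}}

```text
time: 15.75
eef_pos: [0.574, -0.2607, 0.3298]
eef_rot: [-0.0, 0.982, -0.19, -0.001]
wrist_force: [0.4, 0.0, -1.2]
gripper_width: 0.0189
grip_force: 48.9
```

```bash
python3 - <<'E'
from h import *
c=cam("wrist");im=cams.get_image("wrist");s=arm.get_state();p=s["eef_pos"];print(p,s["gripper_width"],s["wrist_force"],s["joints"].round(2))
b=cams.get_image("side");r,q=map(int,proj("side",[.575,-.261,.23]))
w=cv2.resize(im,(500,375));k=cv2.resize(b[r-50:r+50,q-40:q+40],(300,375),interpolation=2)
cv2.imwrite("pics/m6.png",np.hstack([w,k]))
for n,z in(("wrist",.16),("side",.16)):
  for th in("flask_label","stopper_seat"):
    for d in landmark_of(th,n)[:3]: print(n,th,round(d["p"],2),np.round(d["at"],1))
for a in(-10,0,10):
  P=[p[0]+.03*np.cos(np.radians(a)),p[1]+.03*np.sin(np.radians(a)),p[2]-.198+.03]
  print(a,proj("wrist",P,c).round(1),proj("side",P).round(1))
E
```

```text
[ 0.57391955 -0.26067859  0.3295631 ] 0.019102940722356136 [-1.36898019  0.90805687 -0.78869675] [ 0.76  0.3  -0.47  1.45  0.14  1.42 -1.67]
wrist flask_label 0.96 [ 26.1 241.5]
wrist flask_label 0.95 [ 50.  395.5]
wrist flask_label 0.68 [156.3 246.6]
wrist stopper_seat 0.62 [300.3 261.2]
side flask_label 0.83 [145.7 269.9]
side flask_label 0.62 [179.  242.7]
side flask_label 0.51 [162.9 276.4]
-10 [152.7 253.5] [147.8 267.6]
0 [154.8 246.8] [148.4 267. ]
10 [157.9 240.5] [149.  266.6]
```

View pics/m6.png

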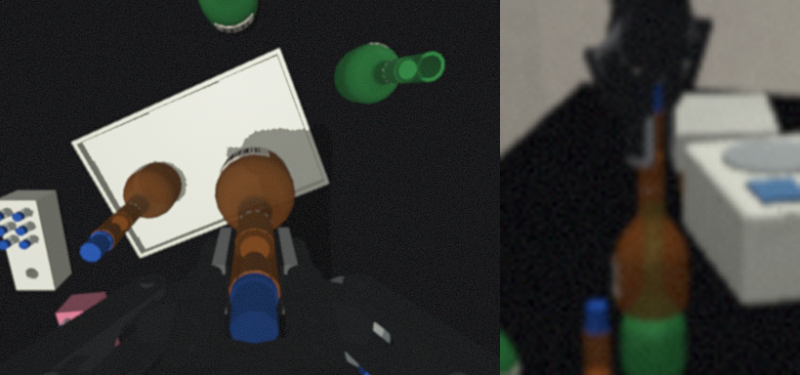

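{"op": "step_arm", "data": {
  "plan": [
    [[0, 0, 0], [-0.03, 0, 0], 0],
    [[0, 0, 0], [-0.065, 0, 0], 0],
    [[0, 0, 0.03], [-0.095, 0.02, 0], 0],
    [[0, 0, 0.08], [-0.105, 0.05, 0], 0],
    [[0, 0, 0.14], [-0.105, 0.085, 0], 0],
    [[0, 0, 0.2], [-0.105, 0.12, 0], 0],
    [[0, 0, 0.26], [-0.105, 0.155, 0], 0],
    [[0, 0, 0.33], [-0.105, 0.19, 0], 0],
    [[0, 0, 0.4], [-0.105, 0.225, 0], 0],
    [[0, 0, 0.47], [-0.105, 0.26, 0], 0],
    [[0, 0, 0.54], [-0.105, 0.295, 0], 0],
    [[0, 0, 0.61], [-0.1, 0.33, 0], 0],
    [[0, 0, 0.68], [-0.085, 0.36, 0], 0],
    [[0, 0, 0.75], [-0.065, 0.39, 0], 0],
    [[0, 0, 0.82], [-0.045, 0.42, -0.01], 0],
    [[0, 0, 0.88], [-0.03, 0.445, -0.025], 0],
    [[0, 0, 0.92], [-0.023, 0.458, -0.035], 0],
    [[0, 0, 0.925], [-0.022, 0.462, -0.039], 0],
    [[0, 0, 0.925], [-0.022, 0.462, -0.039], 0],
    [[0, 0, 0.925], [-0.022, 0.462, -0.039], 0]
  ]
}}

```text
time: 18.55
eef_pos: [0.5525, 0.2003, 0.2926]
eef_rot: [0.001, 0.964, 0.267, 0.0]
wrist_force: [0.1, -0.2, -2.0]
gripper_width: 0.0191
grip_force: 49.0
```

```bash
python3 - <<'E'
from h import *
c=cam("wrist");im=cams.get_image("wrist");s=arm.get_state();p=s["eef_pos"];print(p,s["eef_rot"],s["gripper_width"],s["grip_force"],s["joints"].round(2))
S=cams.get_image("side");t=cams.get_image("top");C={n:cam(n) for n in("side","top")};C["wrist"]=c
w=cv2.resize(im,(400,300));r,q=map(int,proj("side",[.6,.26,.12],C["side"]));r=min(r,284);q=max(q,100)
k=cv2.resize(S[r-100:r+100,q-100:q+100],(300,300),interpolation=2);print(r-100,q-100)
k2=cv2.resize(t[90:250,100:206],(100*2,300),interpolation=2)
k2=cv2.resize(t[100:240,100:200],(100,300)) if 0 else cv2.resize(t[110:210,100:200],(300,300),interpolation=2)
m=np.zeros((600,700,3),np.uint8);m[:300,:400]=w;m[:300,400:]=k;m[300:,:300]=k2;cv2.imwrite("pics/m7.png",m)
for n in C:
  for th in("flask_label","stopper_seat","flask_mouth","scanner_window","scanner"):
    for d in landmark_of(th,n)[:3]: print(n,th,round(d["p"],2),np.round(d["at"],1))
W=np.array([.642,.321,.122])
print("win",[proj(n,W,C[n]).round(1) for n in C])
for a in(43,53,63):
  P=[p[0]+.03*np.cos(np.radians(a)),p[1]+.03*np.sin(np.radians(a)),p[2]-.198+.03]
  print(a,P,[(n,proj(n,P,C[n]).round(1)) for n in C])
E
```

```text
[0.55256475 0.20028935 0.29268267] [6.19762763e-04 9.63616028e-01 2.67289202e-01 4.98827824e-04] 0.01900173145383252 48.99529150687158 [ 0.35  0.31 -0.89  1.6   0.24  1.35 -1.61]
162 97
side flask_label 0.7 [252.  219.8]
side flask_label 0.59 [165.  276.8]
side flask_label 0.58 [178.4 240.3]
side flask_mouth 0.74 [130.8 277.7]
side scanner_window 0.56 [276.  160.7]
side scanner 0.63 [332.8 156.7]
top flask_label 0.85 [175.9 410.8]
top flask_label 0.7 [148.1 362.4]
top flask_mouth 0.73 [170.8 419.7]
top flask_mouth 0.56 [122.7 376.6]
wrist flask_label 0.68 [155.5 250. ]
wrist stopper_seat 0.61 [300.6 262.9]
win [array([276.7, 164.9]), array([158.3, 142.3]), array([-11.6, 174.1])]
43 [np.float64(0.5745053602490316), np.float64(0.22074930047592328), np.float64(0.12468266998500768)] [('side', array([251.2, 216.7])), ('top', array([183.3, 178.5])), ('wrist', array([154.8, 253.3]))]
53 [np.float64(0.570619199895018), np.float64(0.2242484149754671), np.float64(0.12468266998500768)] [('side', array([252.5, 217.8])), ('top', array([184.8, 177.1])), ('wrist', array([156.8, 246.6]))]
63 [np.float64(0.5661844641926429), np.float64(0.22701954539969935), np.float64(0.12468266998500768)] [('side', array([253.6, 219.3])), ('top', array([186.4, 176. ])), ('wrist', array([159.9, 240.4]))]
```

View pics/m7.png

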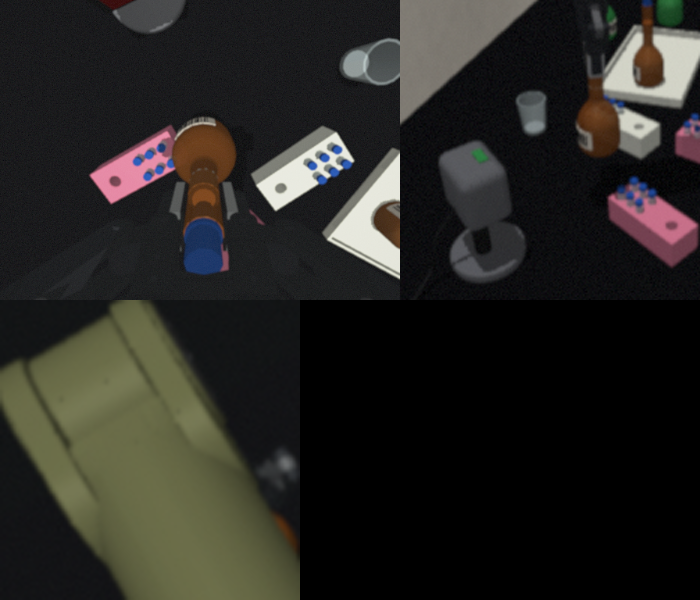

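```bash
python3 - <<'E'
from bench import arm
print(abs(arm.get_state()["joint_vel"]).max()); print(arm.close_job())
E
```

```text
0.0013436692558597828
the job is handed in; nothing more can be done
None
```

I put the stopper fully home in the amber flask and handed the job in with the flask held still by its neck. By my estimate the label is about 12 cm from the scanner window and within about 7° of facing it squarely. No verdict came back.

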